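# Press a test cassette down and slide it home under the dock's leaf spring

## Task

Put the grey test cassette home in its dock with the fingertips: press it down hard on its sprung bed behind the thumb ridge and, keeping it pressed down, push it forward so that its front ridge goes under the crossbar and the leaf spring, right up to the end stop. Then let go, so that the bed lifts it again and the front ridge stands caught behind the leaf spring. Do not pinch, lift or carry the cassette, and leave the other things on the trolley alone.

Things in the scene. Friction and masses are not known exactly. Their poses are not given: they have to be found in the camera images.
- dock: fixed white dock on the trolley top: an open channel 207 mm long, 80 mm wide over all (60 mm inside), side walls 22 mm high. Origin at trolley height (z = 0) on the channel's centre line; x = the way the cassette slides in, y = across, z up. Open tail end at x = -112 mm, crossbar at 30 to 36 mm, leaf spring behind it to 57 mm, end stop at 84 mm
- dock_bar (a point): middle of the underside of the aluminium crossbar that spans the dock: dock x = 33 mm, 38 mm above the trolley. The bar is 6 mm thick along x and its top is 52 mm above the trolley; its two end posts reach 53 mm high and dock x = 44 mm
- dock_stop (a point): middle of the end stop's face, at dock x = 84 mm; the stop is 34 mm high. The cassette is home when its front end touches it
- leaf (a joint): hinge of the steel leaf spring, 40 mm wide, that slopes down behind the crossbar to a tip at dock x = 57 mm, 33 mm above the trolley. 0 = tip down at rest, grows in rad as what passes under lifts the tip against 2 to 6 N; about 0.05 with the cassette home
- bed (a joint): sprung plate that is the channel's floor and carries the cassette: 0 = fully up (cassette's underside 16 mm above the trolley), grows in m as it is pressed down, solid stop at 0.010. About 6 N start it, 14 N hold it at the stop; it comes up by itself. At 0 the front ridge strikes the crossbar, from 0.006 on it passes under; slide at 0.007 to 0.010
- press_pad (a point): point on the cassette's flat top where a finger presses, on its centre line; axes as the cassette's (x = forward). The cassette is a loose grey block 120 mm long, 56 wide, body 18 thick; this point is 30 mm behind its middle, 34 mm above the trolley at the start. The flat runs from 30 mm behind it (tail end) to 17 mm ahead of it (thumb ridge). Cassette home: at dock x = -6 mm
- thumb_ridge (a point): middle of the top edge of the thumb ridge: 6 mm thick, 10 mm high, across the whole width, 20 mm ahead of press_pad. A finger behind it (its rear face is 3 mm behind this point) pushes the cassette forward. Cassette home: at dock x = 14 mm, still 13 mm before the crossbar's face
- catch_ridge (a point): middle of the top edge of the front ridge (6 mm thick, 10 mm high, across the whole width), 70 mm ahead of press_pad; 44 mm above the trolley with the bed up. At the start it is before the crossbar, at dock x = -7 to 12 mm; home, with the cassette against the end stop, it is at dock x = 64 mm, behind the leaf's tip
- tape_roll: roll of white tape lying flat, 69 mm across, 25 mm high; origin under its centre. Bystander
- vial_1: glass vial with a dark cap, 29 mm across, 74 mm high; origin under its centre. Bystander
- vial_2: glass vial with a dark cap, 29 mm across, 74 mm high; origin under its centre. Bystander
- gauze_pack: flat sealed gauze pack, 86x59x13 mm; origin under its centre. Bystander
- forceps: thin metal forceps lying down, 20x137x10 mm; origin under its centre. Bystander
- bottle_10: white bottle with a white cap, 39 mm across, 104 mm high; origin under its centre. Bystander

How it is judged:
By the outcome, as a careful person would: the job done as asked, in the order asked, and still so for the second after the job is handed in, with the robot touching nothing.
It also fails if it takes over 32 s, if anything falls off the work surface, if the arm or the gripper's body presses on something with over 40 N, if the wrist force passes 120 N, or if a joint passes its speed limit or range.

## Robot

A 6-joint arm with a two-finger parallel gripper is mounted at the origin on a cart in front of the work surface, level with it; the furniture and walls round the work are solid. World frame = base frame: x ahead of the robot, y to its left, z up, the work surface at z = 0. Lengths are in mm, angles in rad, forces in N, time in s.
With the tool pointing down it reaches from about 275 to 850 mm from the base axis. Payload 5.2 kg.
Tool frame: the origin (TCP) lies midway between the tips of the shut fingers; the grasp point (between the pads) lies 19 mm behind it (bot.hold_point_z is the distance from the TCP to the grasp point, in mm); z points along the fingers, y is the direction in which the jaws open and shut (so a half turn about z gives the same grasp; the last joint's range is limited). The gripper opens to 85 mm and grips with 20 to 120 N. Pads are 22 mm wide; open, the fingers measure 114 mm over their backs; the gripper's body (76 mm by 85 mm) begins 54 mm behind the grasp point. The pads swing forward as they close: fully open they stand 13 mm farther back than shut.
Start: joints at [-1.548, 0.259, 1.535, -0, 1.348, -0.203], TCP at [123.158, -536.038, 201.01] pointing down, gripper open.
Joint ranges: [-3.14, 3.14], [-0.91, 2.08], [0.19, 2.58], [-1.22, 4.36], [0.22, 2.71], [-3.12, 3.12]. Speed limits (rad/s): [2.57, 2.57, 3.14, 3.14, 3.14, 3.14].

## Interface

Orientations are given as a 3x3 rotation matrix whose columns are the frame's x, y, z axes.
In Python, from rig import bot, optics, order gives the robot as it stands.
- The arm moves only by the tool move_arm, never from a script. Its argument "deltas" is a list of rows, each an object of numbers: "ax", "ay", "az": the turn, a rotation vector about the tool's x, y, z in rad; "dx", "dy", "dz": the shift along the tool's x, y, z in mm; "gripper": the finger opening in mm, from 0 to 85.4. In form: [{"ax": .., "ay": .., "az": .., "dx": .., "dy": .., "dz": .., "gripper": ..}, ...]. A call has 1 to 5 rows; each row is the pose to reach, as a shift and turn from the pose commanded when the call began, along the tool's axes at that moment; what a row does not reach only later rows make up. A row lasts 1/8 s, in which the tool goes at most 62.5 mm and 10.7 degrees, less where a joint would pass 70% of its speed; a pose out of reach is approached as far as the arm can. A call with a gripper value outside its range is refused whole. The fingers move at their own pace and stop on an object; "newtons" is the grip in N (left out, the last holds). Time passes only in rows, so rows that repeat a pose let the fingers close. It gives the time, the measured TCP pose, the force and the opening at its end, in the units of the state.
- bot.get_state(): the state, without advancing time (a new reading comes with each control period).
- optics.get_image(name): name is "scene" or "top" or "wrist"; returns a dict with "img" (400x640x3 uint8, red, green, blue), "mtx" (3x3 intrinsics, pixels), "eye" and "rotation" of the camera in the world. Camera axes: x right, y down, z forward; pixel columns grow to the right and rows downward; lengths in mm; the calibration is good to about 2 mm. A picture is of the moment at which its call begins. There is no depth.
- order.close_job(): hands the job in, once; it reports no verdict.
The state is a dict: "t": time; "joint_positions": joint angles; "qvel": joint speeds; "joint_torque": joint torques, N m; "position": TCP position; "orientation": TCP orientation; "force": force on the tool from outside, world axes, zero at the start; "wrist_torque": the same for the moment, N m; "grip_width": opening from 0.0 (shut) to 1.0 (fully open).
Only numpy, scipy, OpenCV 4.12 (cv2) and the standard library are available. Lean on these libraries where they do the work, as an engineer would, in place of code of your own. Each camera call takes 0.05 s, during which the arm holds its last target. There are 200 camera calls.

## Working session

There is one attempt and no reset: what is moved stays moved. The work goes in short steps, Python scripts to look and compute and a tool call to move; the robot and the scene stay as the last step left them, time stands still between calls to the robot, and variables do not carry over. Pictures are saved under pics/ and viewed, about 8 in all and at most 12, crops included, and the job is handed in when it is done.

Besides the shell and the picture viewer there is one more tool, called after "Call:" by a JSON object that holds its "op" and its "data", one argument or row to a line. move_arm: Moves the arm, as the interface text tells. Its arguments: {"type":"object","properties":{"deltas":{"type":"array"},"newtons":{"type":"number"}},"required":["deltas"]}

```bash
mkdir -p pics; python3 - <<'E'
from rig import bot, optics
import cv2,pickle
for n in("scene","top"):
    d=optics.get_image(n); pickle.dump(d,open(n+".pkl","wb")); cv2.imwrite(f"pics/{n}0.png",d["img"][:,:,::-1]); print(n,d["mtx"],d["eye"],d["rotation"])
s=bot.get_state();print(s)
E
```

```text
scene [[483.02996766   0.         307.01050283]
 [  0.         483.02996766 191.46212649]
 [  0.           0.           1.        ]] [326.28739557 516.50159332 701.20576777] [[-0.88546627 -0.34596165  0.31025801]
 [-0.4646946   0.66336619 -0.58651874]
 [-0.00290168 -0.66351778 -0.74815489]]
top [[440.35427995   0.         324.80898239]
 [  0.         440.35427995 193.01672989]
 [  0.           0.           1.        ]] [411.76600245  14.84300122 896.25266054] [[-0.05328667 -0.97559699  0.2130048 ]
 [-0.99857862  0.05182025 -0.01246569]
 [ 0.00112353 -0.2133663  -0.97697163]]
{'t': 0.1, 'joint_positions': array([-1.54778963e+00,  2.59244927e-01,  1.53597100e+00, -1.02120352e-05,
        1.34804985e+00, -2.02794371e-01]), 'qvel': array([ 2.59076576e-04, -1.09713078e-03, -3.24165489e-03,  2.98800487e-05,
        6.76550186e-04,  3.33113957e-04]), 'joint_torque': array([ 2.04937292e-03, -4.46970820e+01, -2.91248649e+01, -3.33649077e-04,
        6.22458028e-03,  2.14621323e-06]), 'position': array([ 123.14734934, -535.48224091,  200.27251754]), 'orientation': array([[ 9.74614573e-01,  2.23889331e-01, -4.84466995e-05],
       [ 2.23889097e-01, -9.74613193e-01,  1.67244947e-03],
       [ 3.27226800e-04, -1.64084031e-03, -9.99998600e-01]]), 'force': array([-0.15443176, -0.52417418, -0.83825474]), 'wrist_torque': array([-0.01844844, -0.03064746, -0.03902563]), 'grip_width': 0.9985002456279778}
```

View pics/top0.png

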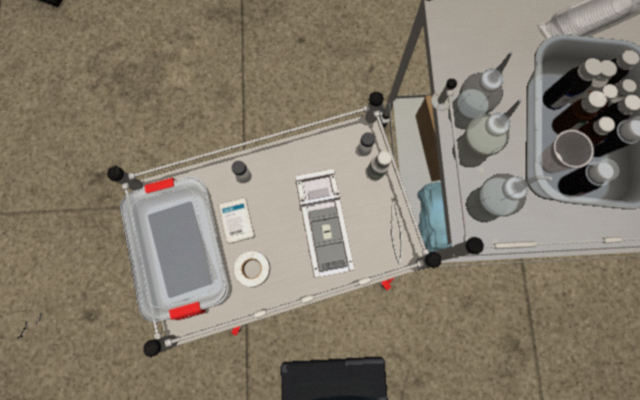

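View pics/scene0.png

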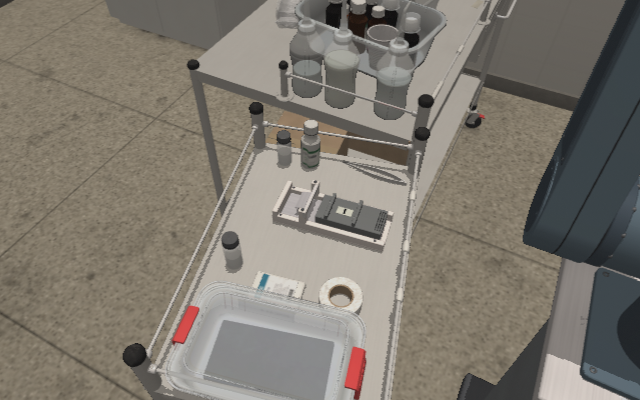

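The top view shows the dock running from its tail at about (333,275) to the end stop near (316,172). The crossbar is near (318,203), and forward is away from the robot. I'll enlarge this area.

```bash
cat > h.py <<'E'
import numpy as np,pickle
def ray(d,u,v,z):
    r=d["rotation"]@np.linalg.inv(d["mtx"])@np.array([u,v,1.]); e=np.array(d["eye"]); return e+r*(z-e[2])/r[2]
def proj(d,p):
    c=d["mtx"]@(d["rotation"].T@(np.array(p)-d["eye"])); return c[:2]/c[2]
E
python3 - <<'E'
import pickle,cv2,numpy as np
a=pickle.load(open("top.pkl","rb"))["img"][160:285,285:365,::-1]
b=pickle.load(open("scene.pkl","rb"))["img"][175:250,265:400,::-1]
A=cv2.resize(a,None,fx=4.8,fy=4.8,interpolation=cv2.INTER_CUBIC);B=cv2.resize(b,None,fx=3,fy=3,interpolation=cv2.INTER_CUBIC)
c=np.zeros((600,800,3),np.uint8);c[:A.shape[0],:A.shape[1]]=A;c[:B.shape[0],390:390+B.shape[1]]=B
cv2.imwrite("pics/c1.png",c)
E
```

```text
(no output)
```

View pics/c1.png

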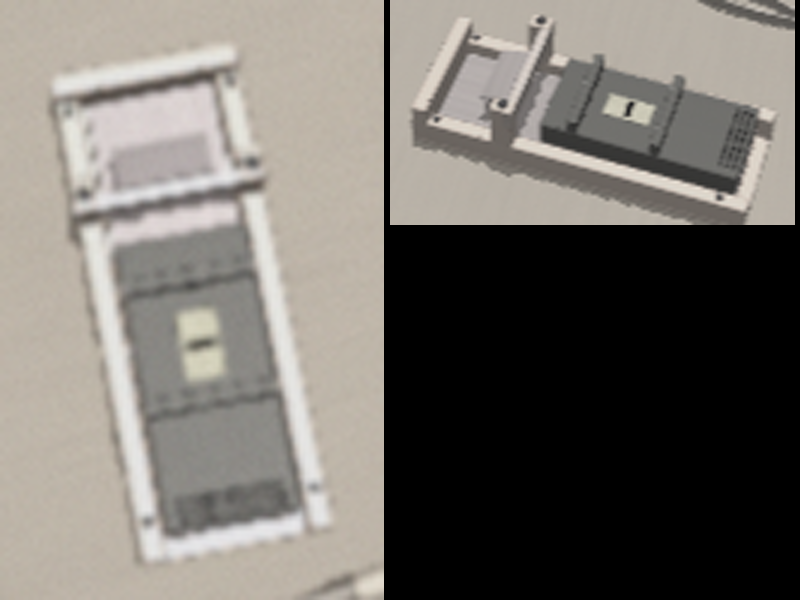

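The crop shows the wall tail corners at (143,558) and (330,523). The cassette tail edge runs (168,535)–(300,512), the thumb ridge's rear edge is near y≈400, and the front ridge is near y≈285.

```bash
python3 - <<'E'
from h import *
d=pickle.load(open("top.pkl","rb"));s=pickle.load(open("scene.pkl","rb"))
f=lambda u,v,z:ray(d,285+u/4.8,160+v/4.8,z)
g=lambda u,v,z:ray(s,265+(u-390)/3,175+v/3,z)
tl,tr=f(143,558,22),f(330,525,22); tail=(tl+tr)/2
sl,sr=f(55,98,34),f(238,65,34); st=(sl+sr)/2   # stop face, top near edge
bl,br=f(75,214,52),f(265,180,52);b=(bl+br)/2   # bar rear top edge x=30
print("tail",tl,tr,tail,"stop",st,"bar",b)
ax=(st-tail)[:2];L=np.hypot(*ax);ax/=L;print(L,"exp196",ax,np.degrees(np.arctan2(ax[1],ax[0])))
w=(tl-tr)[:2];print(np.hypot(*w),"exp80",np.degrees(np.arctan2(-w[0],w[1])))
P={"ctail":(f(168,535,34)+f(300,512,34))/2,"thumb rear":(f(150,412,34)+f(277,388,34))/2,"front ridge rear":(f(130,293,34)+f(255,272,34))/2,"front":(f(110,244,34)+f(240,226,34))/2,"bar":b}
o=tail[:2]+112*ax; n=np.array([-ax[1],ax[0]])
print("origin",o)
Q={"S ctail":(g(735,190,34)+g(755,112,34))/2,"S thumbtop":(g(655,150,44)+g(678,78,44))/2,"S catchtop":(g(572,126,44)+g(599,57,44))/2,"S bar top":(g(503,103,52)+g(541,20,52))/2,"S tail22":(g(743,210,22)+g(772,115,22))/2}
for k,p in {**P,**Q}.items(): print(k,p.round(1),((p[:2]-o)@ax).round(1),((p[:2]-o)@n).round(1))
E
```

```text
tail [437.38805436  32.06898121  22.        ] [446.54337232 -44.74736968  22.        ] [441.96571334  -6.33919424  22.        ] stop [633.88014959  20.74335055  34.        ] bar [580.26658699  13.42920053  52.        ]
193.81593090558925 exp196 [0.99018917 0.13973333] 8.032415309390451
77.36001299149083 exp80 6.796707255106166
origin [552.86690067   9.31093835]
ctail [448.7  -5.4  34. ] -105.2 -0.0
thumb rear [4.987e+02 1.000e-01 3.400e+01] -54.9 -1.6
front ridge rear [547.5   6.   34. ] -5.8 -2.5
front [567.7  12.2  34. ] 15.1 0.8
bar [580.3  13.4  52. ] 27.7 0.2
S ctail [449.    1.1  34. ] -104.0 6.4
S thumbtop [497.8   4.7  44. ] -55.2 3.1
S catchtop [547.1  11.2  44. ] -5.5 2.7
S bar top [588.   13.6  52. ] 35.4 -0.7
S tail22 [441.6  -3.9  22. ] -112.0 2.4
```

Yaw is about 7.5°, cassette tail is at dock x≈-105 and the travel needed is about 69 mm. Approaching now with the fingers shut.

Call:
{"op": "move_arm", "data": {
  "deltas": [
    {"dx": 50, "dy": -25, "dz": -10, "gripper": 0},
    {"dx": 100, "dy": -55, "dz": -10, "gripper": 0},
    {"dx": 140, "dy": -100, "dz": -10, "gripper": 0},
    {"dx": 180, "dy": -145, "dz": -10, "gripper": 0},
    {"dx": 220, "dy": -190, "dz": -10, "gripper": 0}
  ]
}}

```text
invalid input
```

Call:
{"op": "move_arm", "data": {
  "deltas": [
    {"dx": 42, "dy": -42, "gripper": 0},
    {"dx": 84, "dy": -84, "gripper": 0},
    {"dx": 126, "dy": -126, "gripper": 0},
    {"dx": 168, "dy": -168, "gripper": 0},
    {"dx": 210, "dy": -210, "gripper": 0}
  ]
}}

```text
invalid input
```

Call:
{"op": "move_arm", "data": {
  "deltas": [
    {"ax": 0, "ay": 0, "az": 0, "dx": 50, "dy": -25, "dz": -10, "gripper": 0},
    {"ax": 0, "ay": 0, "az": 0, "dx": 100, "dy": -55, "dz": -10, "gripper": 0},
    {"ax": 0, "ay": 0, "az": 0, "dx": 140, "dy": -100, "dz": -10, "gripper": 0},
    {"ax": 0, "ay": 0, "az": 0, "dx": 180, "dy": -145, "dz": -10, "gripper": 0},
    {"ax": 0, "ay": 0, "az": 0, "dx": 220, "dy": -190, "dz": -10, "gripper": 0}
  ]
}}

```text
t: 0.72
position: [295.6, -299.6, 210.7]
orientation: [[0.975, 0.223, 0.0], [0.223, -0.975, 0.0], [0.0, -0.0, -1.0]]
force: [1.6, -0.7, -1.0]
grip_width: -0.001
```

Call:
{"op": "move_arm", "data": {
  "deltas": [
    {"ax": 0, "ay": 0, "az": 0, "dx": 42, "dy": -42, "dz": 0, "gripper": 0},
    {"ax": 0, "ay": 0, "az": 0, "dx": 84, "dy": -84, "dz": 0, "gripper": 0},
    {"ax": 0, "ay": 0, "az": 0, "dx": 126, "dy": -126, "dz": 0, "gripper": 0},
    {"ax": 0, "ay": 0, "az": 0, "dx": 168, "dy": -168, "dz": 10, "gripper": 0},
    {"ax": 0, "ay": 0, "az": 0, "dx": 210, "dy": -210, "dz": 20, "gripper": 0}
  ]
}}

```text
t: 1.35
position: [453.4, -48.1, 190.8]
orientation: [[0.975, 0.224, 0.001], [0.224, -0.975, -0.0], [0.0, 0.0, -1.0]]
force: [1.1, -0.6, 0.7]
grip_width: -0.003
```

Call:
{"op": "move_arm", "data": {
  "deltas": [
    {"ax": 0, "ay": 0, "az": 0.05, "dx": 25, "dy": -25, "dz": 10, "gripper": 0},
    {"ax": 0, "ay": 0, "az": 0.094, "dx": 41, "dy": -42, "dz": 40, "gripper": 0},
    {"ax": 0, "ay": 0, "az": 0.094, "dx": 41, "dy": -42, "dz": 80, "gripper": 0},
    {"ax": 0, "ay": 0, "az": 0.094, "dx": 41, "dy": -42, "dz": 110, "gripper": 0},
    {"ax": 0, "ay": 0, "az": 0.094, "dx": 41, "dy": -42, "dz": 110, "gripper": 0}
  ]
}}

```text
t: 1.98
position: [480.9, 0.9, 78.8]
orientation: [[0.991, 0.132, -0.006], [0.132, -0.991, 0.001], [-0.006, -0.002, -1.0]]
force: [-0.5, 0.6, 0.1]
grip_width: -0.003
```

```bash
python3 - <<'E'
from rig import bot, optics
import cv2,pickle,numpy as np
I=[]
for n in("scene","wrist"):
    d=optics.get_image(n); pickle.dump(d,open(n+"1.pkl","wb")); I.append(d)
b=I[0]["img"][150:260,240:420]
c=np.zeros((600,800,3),np.uint8)
c[:400,:640]=I[1]["img"]; B=cv2.resize(b,None,fx=1.8,fy=1.8); c[400:400+B.shape[0],:B.shape[1]]=B[:200]
cv2.imwrite("pics/c2.png",c[:,:,::-1])
s=bot.get_state();print(s['t'],s['position'],s['orientation'],s['force'])
E
```

```text
2.075 [4.83514288e+02 7.52334384e-02 8.15211208e+01] [[ 9.91338317e-01  1.31332937e-01  2.44696151e-05]
 [ 1.31332938e-01 -9.91338317e-01 -2.06453690e-05]
 [ 2.15462501e-05  2.36802118e-05 -9.99999999e-01]] [ 0.11834198 -0.07301973  0.71811844]
```

View pics/c2.png

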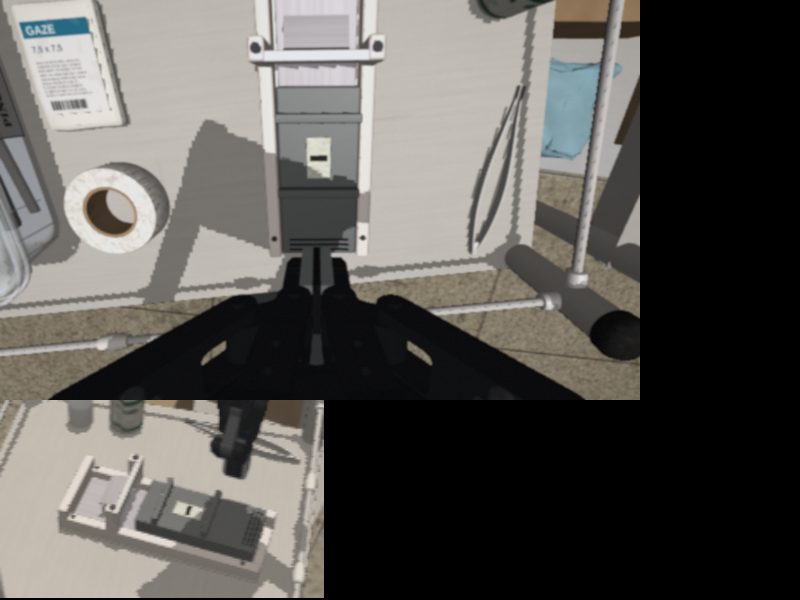

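The wrist view shows the dock upright in the image, so the yaw is aligned. The thumb ridge is at v≈188 (u 278–359), the cassette tail at v≈252, and the bar at v≈52–66. I'll measure from here.

```bash
python3 - <<'E'
from h import *
d=pickle.load(open("wrist1.pkl","rb"))
o=np.array([552.9,9.3]);a=np.radians(7.5);R=np.array([[np.cos(a),np.sin(a)],[-np.sin(a),np.cos(a)]])
T=np.array([483.5,0.1])
import cv2
g=cv2.cvtColor(d["img"],cv2.COLOR_RGB2GRAY).astype(int)
print(g[176:200,300],g[176:200,345]);print(g[188+20,262:285],g[208,350:375])
for n,l,r,z in(("thumb top",(278,186),(359,190),44),("catch",(276,115),(361,117),44),("tail",(281,252),(356,252),34),("bar rear bottom",(258,65),(376,62),45),("wall inner mid",(278,228),(359,228),22),("wall tail",(269,253),(368,253),22)):
    l,r=ray(d,*l,z)[:2],ray(d,*r,z)[:2]; print(n,l.round(1),r.round(1),"dock",(R@((l+r)/2-o)).round(1),"from tip",(R@((l+r)/2-T)).round(1),"w",np.hypot(*(l-r)).round(1))
E
```

```text
[67 67 68 66 68 67 66 68 66 65 58 45 40 44 55 64 67 65 65 65 62 60 61 64] [99 78 73 69 66 66 66 67 65 63 54 43 39 46 56 65 66 64 63 63 62 59 60 64]
[115 114 114 115 122 131 141 144 145 144 145 145 144 144 141 133 116  91
  69  59  62  63  65] [ 64  64  63  64  61  60  70  98 127 141 147 146 147 145 146 145 145 141
 138 148 171 187 192 192 192]
thumb top [501.1  29.8] [505.6 -25.3] dock [-50.   -0.5] from tip [20.  -0.4] w 55.3
catch [547.4  35.6] [553.3 -18.2] dock [-2.6 -0.3] from tip [67.4 -0.2] w 54.1
tail [446.9  23.5] [454.5 -33.1] dock [-103.2   -0.7] from tip [-33.2  -0.6] w 57.2
bar rear bottom [575.1  49. ] [586.1 -21.5] dock [28.1  0.8] from tip [98.1  0.9] w 71.3
wall inner mid [461.2  28.6] [469.6 -34.4] dock [-88.4  -0.7] from tip [-18.4  -0.6] w 63.5
wall tail [438.6  33.7] [449.2 -45.3] dock [-110.    -0.7] from tip [-40.   -0.7] w 79.6
```

Call:
{"op": "move_arm", "data": {
  "deltas": [
    {"ax": 0, "ay": 0, "az": 0, "dx": 0, "dy": 0, "dz": 25, "gripper": 0},
    {"ax": 0, "ay": 0, "az": 0, "dx": 0, "dy": 0, "dz": 40, "gripper": 0},
    {"ax": 0, "ay": 0, "az": 0, "dx": 0, "dy": 0, "dz": 46, "gripper": 0},
    {"ax": 0, "ay": 0, "az": 0, "dx": 0, "dy": 0, "dz": 49, "gripper": 0},
    {"ax": 0, "ay": 0, "az": 0, "dx": 0, "dy": 0, "dz": 49, "gripper": 0}
  ]
}}

```text
t: 2.7
position: [483.6, 0.1, 32.4]
orientation: [[0.991, 0.131, 0.001], [0.131, -0.991, -0.0], [0.001, 0.0, -1.0]]
force: [-0.0, -0.3, -0.1]
grip_width: -0.0
```

Call:
{"op": "move_arm", "data": {
  "deltas": [
    {"ax": 0, "ay": 0, "az": 0, "dx": 0, "dy": 0, "dz": 2, "gripper": 0},
    {"ax": 0, "ay": 0, "az": 0, "dx": 0, "dy": 0, "dz": 4, "gripper": 0},
    {"ax": 0, "ay": 0, "az": 0, "dx": 0, "dy": 0, "dz": 5, "gripper": 0},
    {"ax": 0, "ay": 0, "az": 0, "dx": 0, "dy": 0, "dz": 6, "gripper": 0},
    {"ax": 0, "ay": 0, "az": 0, "dx": 0, "dy": 0, "dz": 6, "gripper": 0}
  ]
}}

```text
t: 3.32
position: [483.2, 0.2, 25.9]
orientation: [[0.991, 0.131, -0.0], [0.131, -0.991, 0.0], [-0.0, -0.0, -1.0]]
force: [-0.1, 0.1, -0.5]
grip_width: 0.003
```

```bash
cat > look.py <<'E'
from rig import bot, optics
import cv2,pickle,numpy as np,sys
I=[]
for n in("scene","wrist"):
    d=optics.get_image(n); pickle.dump(d,open(n+"1.pkl","wb")); I.append(d)
c=np.zeros((600,800,3),np.uint8)
c[:300,:800]=cv2.resize(I[1]["img"][0:300,220:420],(450,300)) if 0 else np.pad(cv2.resize(I[1]["img"][0:300,170:470],(300,300)),((0,0),(0,500),(0,0)))
B=cv2.resize(I[0]["img"][160:260,250:410],None,fx=3,fy=3,interpolation=cv2.INTER_CUBIC); c[300:600,:480]=B
cv2.imwrite(sys.argv[1],c[:,:,::-1])
s=bot.get_state();print(s['t'],s['position'],s['force'],s['wrist_torque'])
E
python3 look.py pics/c3.png
```

```text
3.425 [4.83243180e+02 1.64564043e-01 2.60015787e+01] [0.20243391 0.31002909 0.24740625] [ 0.00284105 -0.03144877 -0.01674036]
```

View pics/c3.png

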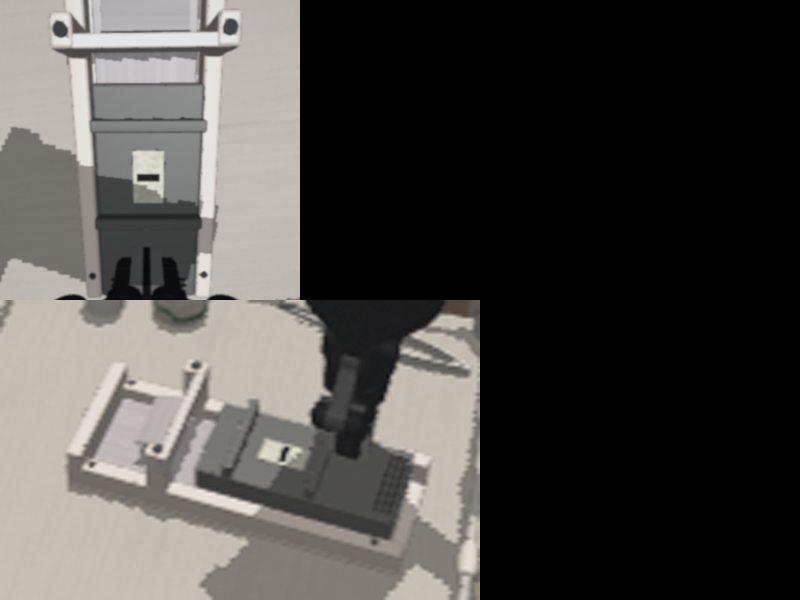

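The fingers are over the flat, just behind the thumb ridge, and no force registers yet. I'll step down and watch the force.

Call:
{"op": "move_arm", "data": {
  "deltas": [
    {"ax": 0, "ay": 0, "az": 0, "dx": 0, "dy": 0, "dz": 1, "gripper": 0},
    {"ax": 0, "ay": 0, "az": 0, "dx": 0, "dy": 0, "dz": 2, "gripper": 0},
    {"ax": 0, "ay": 0, "az": 0, "dx": 0, "dy": 0, "dz": 2, "gripper": 0}
  ]
}}

```text
t: 3.8
position: [483.2, 0.2, 23.9]
orientation: [[0.991, 0.131, -0.0], [0.131, -0.991, 0.0], [-0.0, -0.0, -1.0]]
force: [-0.5, 0.1, 0.8]
grip_width: -0.001
```

```bash
python3 - <<'E'
from h import *
d=pickle.load(open("scene1.pkl","rb"))
for z in(20,26,34): print(z,proj(d,(483.2,.2,z)), proj(d,(494.5,1.5,z)))
# heights: thumb ridge/tail in the new images vs initial
g=lambda u,v,z:ray(d,250+u/3,160+(v-300)/3,z)
print("tip px",250+347/3,160+155/3)
for n,l,r in(("tail",(392,538),(413,452)),("thumbtop",(310,497),(330,427)),("catchtop",(228,474),(254,403))):
    for z in(24,34,44): print(n,z,((g(*l,z)+g(*r,z))/2).round(1))
E
```

```text
20 [364.7610769  222.42971554] [358.64537715 220.62770737]
26 [365.05387444 220.34723544] [358.90529591 218.54246266]
34 [365.449078   217.53640725] [359.25610761 215.72801298]
tip px 365.6666666666667 211.66666666666666
tail 24 [449.8  -8.1  24. ]
tail 34 [ 4.48e+02 -4.00e-01  3.40e+01]
tail 44 [446.2   7.4  44. ]
thumbtop 24 [502.9  -8.3  24. ]
thumbtop 34 [ 5.003e+02 -5.000e-01  3.400e+01]
thumbtop 44 [497.6   7.2  44. ]
catchtop 24 [552.8  -2.9  24. ]
catchtop 34 [549.5   4.7  34. ]
catchtop 44 [546.2  12.4  44. ]
```

Call:
{"op": "move_arm", "data": {
  "deltas": [
    {"ax": 0, "ay": 0, "az": 0, "dx": 0, "dy": 0, "dz": 1, "gripper": 0},
    {"ax": 0, "ay": 0, "az": 0, "dx": 0, "dy": 0, "dz": 2, "gripper": 0},
    {"ax": 0, "ay": 0, "az": 0, "dx": 0, "dy": 0, "dz": 3, "gripper": 0},
    {"ax": 0, "ay": 0, "az": 0, "dx": 0, "dy": 0, "dz": 3, "gripper": 0}
  ]
}}

```text
t: 4.3
position: [483.2, 0.2, 20.9]
orientation: [[0.991, 0.131, -0.0], [0.131, -0.991, 0.0], [-0.0, -0.0, -1.0]]
force: [0.4, 0.6, -0.1]
grip_width: -0.002
```

Call:
{"op": "move_arm", "data": {
  "deltas": [
    {"ax": 0, "ay": 0, "az": 0, "dx": 0, "dy": 0, "dz": 1, "gripper": 0},
    {"ax": 0, "ay": 0, "az": 0, "dx": 0, "dy": 0, "dz": 2, "gripper": 0},
    {"ax": 0, "ay": 0, "az": 0, "dx": 0, "dy": 0, "dz": 2, "gripper": 0}
  ]
}}

```text
t: 4.68
position: [483.1, 0.2, 18.9]
orientation: [[0.991, 0.131, -0.0], [0.131, -0.991, 0.0], [-0.0, -0.0, -1.0]]
force: [-0.2, 0.4, 0.1]
grip_width: 0.001
```

There's still no contact at 19 mm, so the heights need checking. I'll triangulate fingertip and cassette features from two views.

```bash
python3 look.py pics/c4.png; python3 - <<'E'
from h import *
d=pickle.load(open("top.pkl","rb"));s=pickle.load(open("scene.pkl","rb"))
f=lambda u,v:(d,285+u/4.8,160+v/4.8)
g=lambda u,v:(s,265+(u-390)/3,175+v/3)
def tri(*V):
    A=np.zeros((3,3));b=np.zeros(3);L=[]
    for d,u,v in V:
        r=d["rotation"]@np.linalg.inv(d["mtx"])@np.array([u,v,1.]);r/=np.linalg.norm(r);M=np.eye(3)-np.outer(r,r);A+=M;b+=M@d["eye"];L.append((M,d["eye"]))
    p=np.linalg.solve(A,b);return p.round(1),[np.linalg.norm(M@(p-e)).round(1) for M,e in L]
print("post R(y-) dot",tri(f(252,162),g(541,20)))
print("post L dot",tri(f(83,193),g(503,103)))
print("tail wall dot L",tri(f(149,522),g(720,198)))
print("stop wall dot L",tri(f(69,110),g(437,120)))
print("stop wall dot R",tri(f(230,80),g(476,38)))
print("label mark",tri(f(202,344),g(629,109)))
E
```

```text
4.775 [4.83263871e+02 1.69594783e-01 1.90115479e+01] [0.45837464 0.26833751 0.24723797] [ 0.01221248 -0.0044072  -0.03007888]
post R(y-) dot (array([593.1, -20.7,  52. ]), [np.float64(0.0), np.float64(0.0)])
post L dot (array([583.1,  48.6,  53. ]), [np.float64(0.5), np.float64(0.5)])
tail wall dot L (array([451.7,  29. ,  19.3]), [np.float64(0.1), np.float64(0.1)])
stop wall dot L (array([626. ,  54.3,  19.1]), [np.float64(1.0), np.float64(1.0)])
stop wall dot R (array([636.2, -14.9,  19.3]), [np.float64(0.2), np.float64(0.2)])
label mark (array([521.9,   3.5,  32.9]), [np.float64(0.1), np.float64(0.1)])
```

View pics/c4.png

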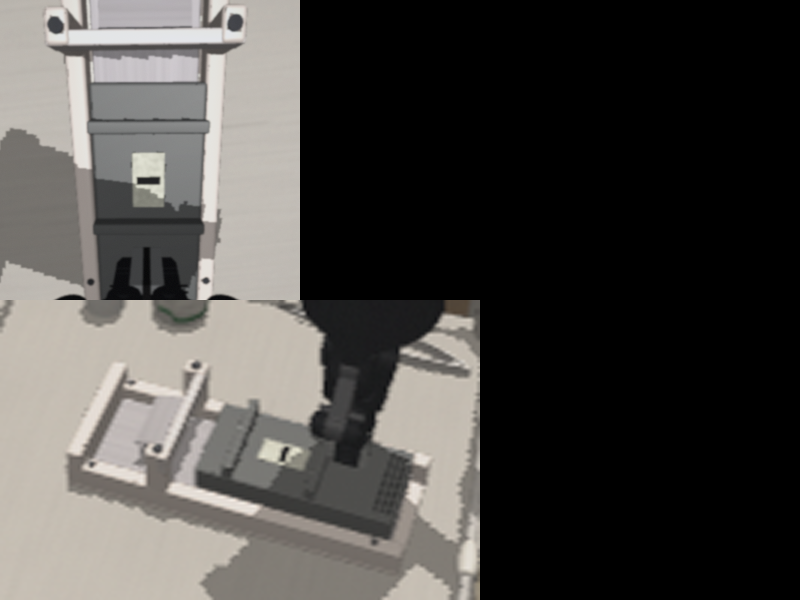

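The heights agree with the brief (posts 52–53 mm, flat about 33 mm). The real fingertip sits clearly above where the TCP reading puts it, and it isn't touching. I'll continue down guided by force.

Call:
{"op": "move_arm", "data": {
  "deltas": [
    {"ax": 0, "ay": 0, "az": 0, "dx": 0, "dy": 0, "dz": 1, "gripper": 0},
    {"ax": 0, "ay": 0, "az": 0, "dx": 0, "dy": 0, "dz": 2, "gripper": 0},
    {"ax": 0, "ay": 0, "az": 0, "dx": 0, "dy": 0, "dz": 3, "gripper": 0},
    {"ax": 0, "ay": 0, "az": 0, "dx": 0, "dy": 0, "dz": 4, "gripper": 0},
    {"ax": 0, "ay": 0, "az": 0, "dx": 0, "dy": 0, "dz": 4, "gripper": 0}
  ]
}}

```text
t: 5.4
position: [483.1, 0.2, 14.9]
orientation: [[0.991, 0.131, -0.0], [0.131, -0.991, 0.0], [-0.0, -0.0, -1.0]]
force: [0.7, 0.6, -0.4]
grip_width: 0.001
```

Call:
{"op": "move_arm", "data": {
  "deltas": [
    {"ax": 0, "ay": 0, "az": 0, "dx": 0, "dy": 0, "dz": 1, "gripper": 0},
    {"ax": 0, "ay": 0, "az": 0, "dx": 0, "dy": 0, "dz": 2, "gripper": 0},
    {"ax": 0, "ay": 0, "az": 0, "dx": 0, "dy": 0, "dz": 2, "gripper": 0}
  ]
}}

```text
t: 5.78
position: [483.2, 0.2, 12.9]
orientation: [[0.991, 0.131, -0.0], [0.131, -0.991, 0.0], [-0.0, -0.0, -1.0]]
force: [0.5, -0.3, -0.3]
grip_width: 0.002
```

Call:
{"op": "move_arm", "data": {
  "deltas": [
    {"ax": 0, "ay": 0, "az": 0, "dx": 0, "dy": 0, "dz": 1, "gripper": 0},
    {"ax": 0, "ay": 0, "az": 0, "dx": 0, "dy": 0, "dz": 2, "gripper": 0},
    {"ax": 0, "ay": 0, "az": 0, "dx": 0, "dy": 0, "dz": 2, "gripper": 0}
  ]
}}

```text
t: 6.15
position: [483.2, 0.2, 10.9]
orientation: [[0.991, 0.131, -0.0], [0.131, -0.991, 0.0], [-0.0, -0.0, -1.0]]
force: [0.0, 0.5, 0.9]
grip_width: -0.001
```

```bash
python3 look.py pics/c5.png
```

```text
6.25 [4.83235316e+02 2.10666501e-01 1.09777803e+01] [ 0.6549921  -0.51565839  0.22932011] [-0.03758526 -0.00404934 -0.02287218]
```

View pics/c5.png

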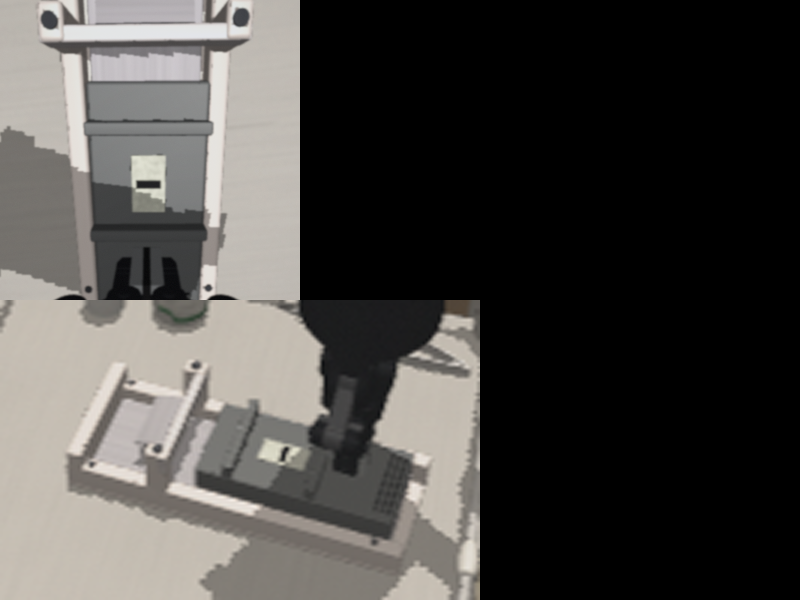

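The cassette hasn't moved. The tip, at crop (345,473), is still just above the flat. I'll keep going down.

Call:
{"op": "move_arm", "data": {
  "deltas": [
    {"ax": 0, "ay": 0, "az": 0, "dx": 0, "dy": 0, "dz": 1, "gripper": 0},
    {"ax": 0, "ay": 0, "az": 0, "dx": 0, "dy": 0, "dz": 2, "gripper": 0},
    {"ax": 0, "ay": 0, "az": 0, "dx": 0, "dy": 0, "dz": 2, "gripper": 0}
  ]
}}

```text
t: 6.62
position: [483.2, 0.2, 8.9]
orientation: [[0.991, 0.131, -0.0], [0.131, -0.991, 0.0], [-0.0, -0.0, -1.0]]
force: [0.1, 0.6, 0.5]
grip_width: -0.0
```

Call:
{"op": "move_arm", "data": {
  "deltas": [
    {"ax": 0, "ay": 0, "az": 0, "dx": 0, "dy": 0, "dz": 1, "gripper": 0},
    {"ax": 0, "ay": 0, "az": 0, "dx": 0, "dy": 0, "dz": 2, "gripper": 0},
    {"ax": 0, "ay": 0, "az": 0, "dx": 0, "dy": 0, "dz": 2, "gripper": 0}
  ]
}}

```text
t: 7.0
position: [483.2, 0.2, 6.9]
orientation: [[0.991, 0.131, -0.0], [0.131, -0.991, 0.0], [-0.0, -0.0, -1.0]]
force: [0.3, -0.7, -0.2]
grip_width: 0.003
```

```bash
cp scene1.pkl scene_prev.pkl; python3 look.py pics/c6.png; python3 - <<'E'
from h import *
import cv2
a=pickle.load(open("scene_prev.pkl","rb"))["img"];b=pickle.load(open("scene1.pkl","rb"))["img"];c=pickle.load(open("scene.pkl","rb"))["img"]
for n,i in(("0",c),("prev",a),("now",b)):
    h=i[195:225,325:355].astype(int); m=(h.sum(2)>450)&(h[:,:,0]-h[:,:,2]>15); ys,xs=np.nonzero(m); print(n,m.sum(),xs.mean()+325,ys.mean()+195)
for n,i in(("prev",a),("now",b)): print(n,[i[205:232,u].sum(1).tolist() for u in(365,)])
E
```

```text
7.1 [4.83219182e+02 1.92406559e-01 6.97884305e+00] [ 0.1019071  -0.33183952 -0.35070273] [-0.04079238  0.06345761  0.00208275]
0 170 345.56470588235294 204.04117647058823
prev 148 344.47972972972974 202.52702702702703
now 152 344.67105263157896 202.52631578947367
prev [[121, 119, 107, 99, 91, 85, 84, 101, 88, 90, 88, 98, 93, 220, 232, 233, 233, 233, 232, 232, 233, 233, 232, 233, 234, 224, 178]]
now [[110, 111, 123, 116, 108, 97, 90, 81, 87, 94, 88, 100, 93, 94, 147, 234, 233, 235, 235, 232, 233, 234, 232, 232, 232, 226, 175]]
```

View pics/c6.png

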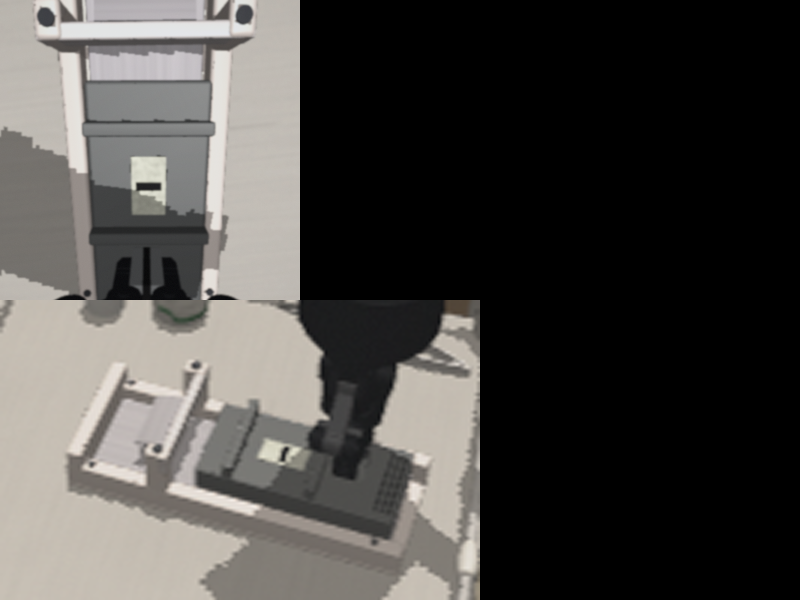

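The label hasn't moved, so there's still no contact. The tip edge is at v≈219 and contact is expected around 221–224.

Call:
{"op": "move_arm", "data": {
  "deltas": [
    {"ax": 0, "ay": 0, "az": 0, "dx": 0, "dy": 0, "dz": 1, "gripper": 0},
    {"ax": 0, "ay": 0, "az": 0, "dx": 0, "dy": 0, "dz": 2, "gripper": 0},
    {"ax": 0, "ay": 0, "az": 0, "dx": 0, "dy": 0, "dz": 3, "gripper": 0},
    {"ax": 0, "ay": 0, "az": 0, "dx": 0, "dy": 0, "dz": 3, "gripper": 0}
  ]
}}

```text
t: 7.6
position: [483.1, 0.2, 3.9]
orientation: [[0.991, 0.131, -0.0], [0.131, -0.991, 0.0], [-0.0, -0.0, -1.0]]
force: [-0.1, 0.3, 0.2]
grip_width: 0.002
```

Call:
{"op": "move_arm", "data": {
  "deltas": [
    {"ax": 0, "ay": 0, "az": 0, "dx": 0, "dy": 0, "dz": 1, "gripper": 0},
    {"ax": 0, "ay": 0, "az": 0, "dx": 0, "dy": 0, "dz": 2, "gripper": 0},
    {"ax": 0, "ay": 0, "az": 0, "dx": 0, "dy": 0, "dz": 3, "gripper": 0},
    {"ax": 0, "ay": 0, "az": 0, "dx": 0, "dy": 0, "dz": 3, "gripper": 0}
  ]
}}

```text
t: 8.1
position: [483.3, 0.2, 1.7]
orientation: [[0.991, 0.132, 0.0], [0.132, -0.991, -0.0], [0.0, 0.0, -1.0]]
force: [-3.4, 0.1, 8.8]
grip_width: 0.003
```

Contact: 8.8 N at a reported z of about 2. So the real tips are some 31 mm above the reading. Now I'll press down towards the bed stop.

Call:
{"op": "move_arm", "data": {
  "deltas": [
    {"ax": 0, "ay": 0, "az": 0, "dx": 0, "dy": 0, "dz": 2, "gripper": 0},
    {"ax": 0, "ay": 0, "az": 0, "dx": 0, "dy": 0, "dz": 4, "gripper": 0},
    {"ax": 0, "ay": 0, "az": 0, "dx": 0, "dy": 0, "dz": 6, "gripper": 0},
    {"ax": 0, "ay": 0, "az": 0, "dx": 0, "dy": 0, "dz": 7, "gripper": 0},
    {"ax": 0, "ay": 0, "az": 0, "dx": 0, "dy": 0, "dz": 7, "gripper": 0}
  ]
}}

```text
t: 8.72
position: [483.3, 0.1, -4.9]
orientation: [[0.991, 0.132, 0.0], [0.132, -0.991, -0.0], [0.0, 0.0, -1.0]]
force: [-4.2, 0.7, 13.7]
grip_width: 0.001
```

```bash
cp scene1.pkl scene_prev.pkl; python3 look.py pics/c7.png
```

```text
8.825 [ 4.83269836e+02  1.51892997e-01 -4.83760771e+00] [-3.99503996  1.22838991 12.92813777] [ 0.01625775  0.69290489 -0.01555374]
```

View pics/c7.png

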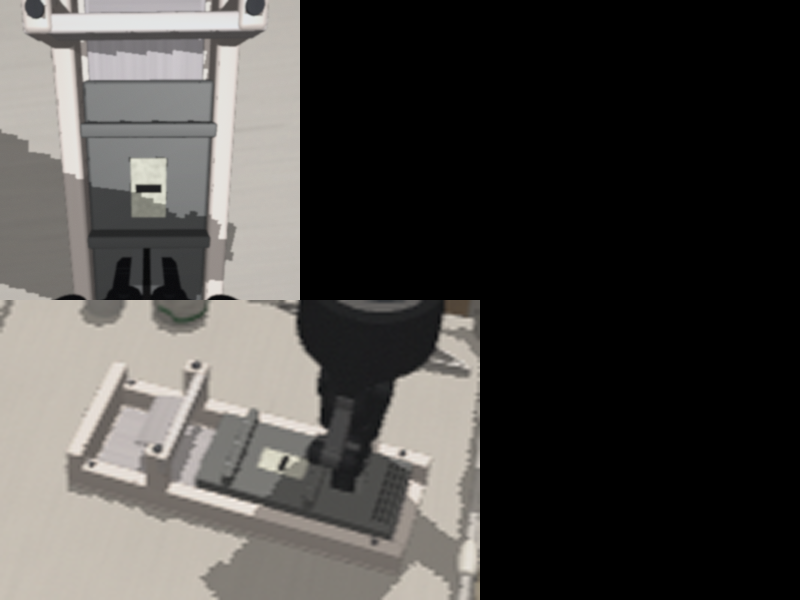

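The bed is down about 7 mm at 13–14 N. I'll press 2.5 mm more, then push forward keeping it down.

Call:
{"op": "move_arm", "data": {
  "deltas": [
    {"ax": 0, "ay": 0, "az": 0, "dx": 0, "dy": 0, "dz": 1.5, "gripper": 0},
    {"ax": 0, "ay": 0, "az": 0, "dx": 0, "dy": 0, "dz": 2.5, "gripper": 0},
    {"ax": 0, "ay": 0, "az": 0, "dx": 3, "dy": 0, "dz": 2.5, "gripper": 0},
    {"ax": 0, "ay": 0, "az": 0, "dx": 6, "dy": 0, "dz": 2.5, "gripper": 0},
    {"ax": 0, "ay": 0, "az": 0, "dx": 10, "dy": 0, "dz": 2.5, "gripper": 0}
  ]
}}

```text
t: 9.45
position: [484.2, 0.8, -6.5]
orientation: [[0.991, 0.134, -0.016], [0.134, -0.991, -0.002], [-0.017, -0.001, -1.0]]
force: [-34.5, -9.1, 53.8]
grip_width: -0.001
```

Call:
{"op": "move_arm", "data": {
  "deltas": [
    {"ax": 0, "ay": 0, "az": 0, "dx": 4, "dy": 0, "dz": 0, "gripper": 0},
    {"ax": 0, "ay": 0, "az": 0, "dx": 8, "dy": 0, "dz": 0, "gripper": 0},
    {"ax": 0, "ay": 0, "az": 0, "dx": 12, "dy": 0, "dz": 0, "gripper": 0},
    {"ax": 0, "ay": 0, "az": 0, "dx": 16, "dy": 0, "dz": 0, "gripper": 0},
    {"ax": 0, "ay": 0, "az": 0, "dx": 20, "dy": 0, "dz": 0, "gripper": 0}
  ]
}}

```text
t: 10.07
position: [502.8, 4.3, -6.5]
orientation: [[0.991, 0.134, -0.018], [0.134, -0.991, -0.0], [-0.018, -0.002, -1.0]]
force: [-32.6, -4.6, 50.6]
grip_width: -0.002
```

The bed is on its solid stop, with about 50 N pressing. I'll ease off slightly and keep pushing.

Call:
{"op": "move_arm", "data": {
  "deltas": [
    {"ax": 0, "ay": 0, "az": 0, "dx": 3, "dy": 0, "dz": -0.8, "gripper": 0},
    {"ax": 0, "ay": 0, "az": 0, "dx": 6, "dy": 0, "dz": -1.3, "gripper": 0},
    {"ax": 0, "ay": 0, "az": 0, "dx": 10, "dy": 0, "dz": -1.3, "gripper": 0},
    {"ax": 0, "ay": 0, "az": 0, "dx": 14, "dy": 0, "dz": -1.3, "gripper": 0}
  ]
}}

```text
t: 10.58
position: [522.7, 6.0, -6.3]
orientation: [[0.991, 0.132, -0.008], [0.132, -0.991, -0.0], [-0.008, -0.001, -1.0]]
force: [-14.6, -1.4, 20.9]
grip_width: -0.001
```

```bash
python3 look.py pics/c8.png
```

```text
10.675 [523.73083218   6.09132628  -6.30572908] [-12.17111429  -1.77247393  18.69062881] [-0.18293357  1.99477187  0.04903333]
```

View pics/c8.png

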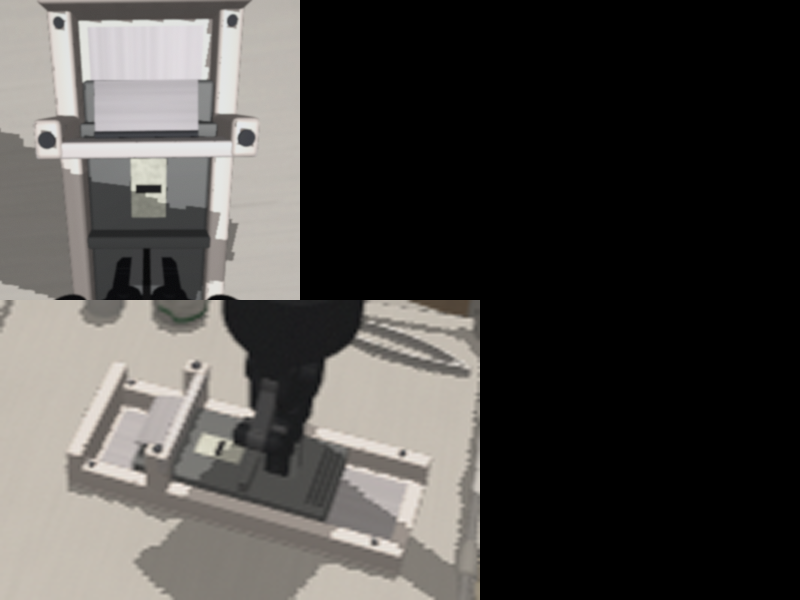

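The cassette is moving with the finger. The front ridge is past the bar and under the leaf, with about 28 mm to go. Continuing.

Call:
{"op": "move_arm", "data": {
  "deltas": [
    {"ax": 0, "ay": 0, "az": 0, "dx": 5, "dy": 0, "dz": 0, "gripper": 0},
    {"ax": 0, "ay": 0, "az": 0, "dx": 10, "dy": 0, "dz": 0, "gripper": 0},
    {"ax": 0, "ay": 0, "az": 0, "dx": 15, "dy": 0, "dz": 0, "gripper": 0},
    {"ax": 0, "ay": 0, "az": 0, "dx": 19, "dy": 0, "dz": 0, "gripper": 0},
    {"ax": 0, "ay": 0, "az": 0, "dx": 22, "dy": 0, "dz": 0, "gripper": 0}
  ]
}}

```text
t: 11.3
position: [544.1, 8.9, -6.3]
orientation: [[0.991, 0.132, -0.008], [0.132, -0.991, -0.0], [-0.008, -0.001, -1.0]]
force: [-15.9, -2.1, 21.3]
grip_width: -0.001
```

Call:
{"op": "move_arm", "data": {
  "deltas": [
    {"ax": 0, "ay": 0, "az": 0, "dx": 2, "dy": 0, "dz": 0, "gripper": 0},
    {"ax": 0, "ay": 0, "az": 0, "dx": 4, "dy": 0, "dz": 0, "gripper": 0},
    {"ax": 0, "ay": 0, "az": 0, "dx": 6, "dy": 0, "dz": 0, "gripper": 0},
    {"ax": 0, "ay": 0, "az": 0, "dx": 6, "dy": 0, "dz": 0, "gripper": 0}
  ]
}}

```text
t: 11.8
position: [550.9, 9.6, -6.3]
orientation: [[0.991, 0.132, -0.007], [0.132, -0.991, -0.0], [-0.007, -0.001, -1.0]]
force: [-13.2, -1.3, 18.7]
grip_width: -0.002
```

Call:
{"op": "move_arm", "data": {
  "deltas": [
    {"ax": 0, "ay": 0, "az": 0, "dx": 2, "dy": 0, "dz": 0, "gripper": 0},
    {"ax": 0, "ay": 0, "az": 0, "dx": 4, "dy": 0, "dz": 0, "gripper": 0},
    {"ax": 0, "ay": 0, "az": 0, "dx": 4, "dy": 0, "dz": 0, "gripper": 0}
  ]
}}

```text
t: 12.18
position: [550.7, 9.7, -6.3]
orientation: [[0.991, 0.133, -0.015], [0.133, -0.991, -0.001], [-0.015, -0.001, -1.0]]
force: [-23.8, -5.2, 28.9]
grip_width: 0.0
```

Call:
{"op": "move_arm", "data": {
  "deltas": [
    {"ax": 0, "ay": 0, "az": 0, "dx": 1.5, "dy": 0, "dz": 0, "gripper": 0},
    {"ax": 0, "ay": 0, "az": 0, "dx": 3, "dy": 0, "dz": 0, "gripper": 0},
    {"ax": 0, "ay": 0, "az": 0, "dx": 3, "dy": 0, "dz": 0, "gripper": 0}
  ]
}}

```text
t: 12.55
position: [550.6, 9.7, -6.3]
orientation: [[0.991, 0.134, -0.02], [0.134, -0.991, -0.001], [-0.02, -0.001, -1.0]]
force: [-32.6, -8.6, 36.7]
grip_width: -0.003
```

```bash
python3 look.py pics/c9.png
```

```text
12.65 [550.60483118   9.68955648  -6.30789285] [-32.68205984  -8.67946767  36.73963285] [-1.37804897  5.40269806 -0.02088714]
```

View pics/c9.png

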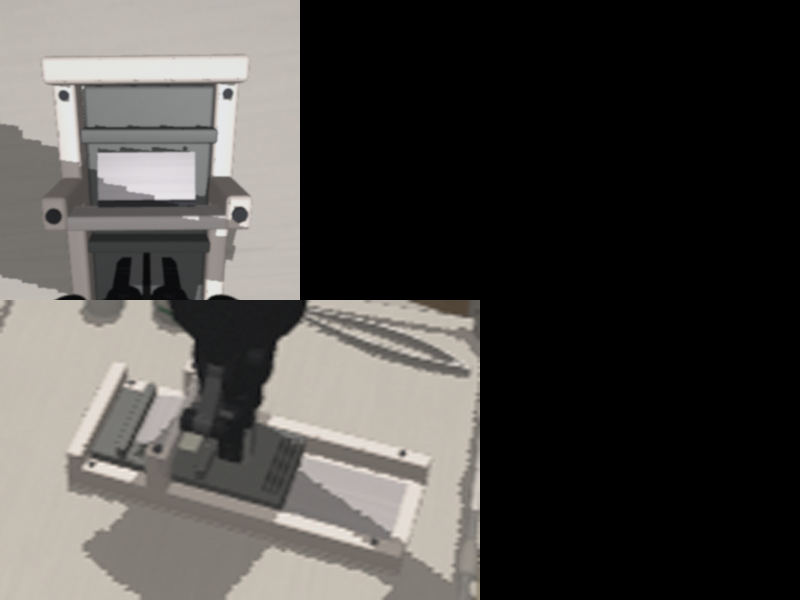

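The cassette front is against the end stop and the ridge stands beyond the leaf tip, with force building against the stop. I'll relax most of the forward bias, then lift straight up.

Call:
{"op": "move_arm", "data": {
  "deltas": [
    {"ax": 0, "ay": 0, "az": 0, "dx": -2, "dy": 0, "dz": 0, "gripper": 0},
    {"ax": 0, "ay": 0, "az": 0, "dx": -4, "dy": 0, "dz": 0, "gripper": 0},
    {"ax": 0, "ay": 0, "az": 0, "dx": -5, "dy": 0, "dz": -2, "gripper": 0},
    {"ax": 0, "ay": 0, "az": 0, "dx": -5, "dy": 0, "dz": -5, "gripper": 0},
    {"ax": 0, "ay": 0, "az": 0, "dx": -5, "dy": 0, "dz": -8, "gripper": 0}
  ]
}}

```text
t: 13.28
position: [550.9, 9.7, -0.1]
orientation: [[0.991, 0.132, -0.011], [0.132, -0.991, -0.0], [-0.011, -0.001, -1.0]]
force: [-12.0, -3.8, 4.5]
grip_width: -0.001
```

Call:
{"op": "move_arm", "data": {
  "deltas": [
    {"ax": 0, "ay": 0, "az": 0, "dx": 0, "dy": 0, "dz": -3, "gripper": 0},
    {"ax": 0, "ay": 0, "az": 0, "dx": 0, "dy": 0, "dz": -6, "gripper": 0},
    {"ax": 0, "ay": 0, "az": 0, "dx": 0, "dy": 0, "dz": -12, "gripper": 0},
    {"ax": 0, "ay": 0, "az": 0, "dx": 0, "dy": 0, "dz": -30, "gripper": 0},
    {"ax": 0, "ay": 0, "az": 0, "dx": 0, "dy": 0, "dz": -60, "gripper": 0}
  ]
}}

```text
t: 13.9
position: [555.4, 10.1, 60.1]
orientation: [[0.991, 0.131, -0.003], [0.131, -0.991, 0.001], [-0.003, -0.001, -1.0]]
force: [-0.2, 0.3, 0.0]
grip_width: -0.002
```

Call:
{"op": "move_arm", "data": {
  "deltas": [
    {"ax": 0, "ay": 0, "az": 0, "dx": -40, "dy": 0, "dz": -40, "gripper": 0},
    {"ax": 0, "ay": 0, "az": 0, "dx": -80, "dy": 0, "dz": -60, "gripper": 0},
    {"ax": 0, "ay": 0, "az": 0, "dx": -120, "dy": 0, "dz": -80, "gripper": 0},
    {"ax": 0, "ay": 0, "az": 0, "dx": -120, "dy": 0, "dz": -80, "gripper": 0}
  ]
}}

```text
t: 14.4
position: [436.4, -5.9, 142.2]
orientation: [[0.991, 0.131, 0.002], [0.131, -0.991, -0.001], [0.002, 0.001, -1.0]]
force: [-0.6, 0.8, 0.3]
grip_width: 0.002
```

```bash
python3 look.py pics/c10.png
```

```text
14.5 [438.29940704  -6.02437201 141.15462189] [ 0.64664068 -0.53505348 -0.34563326] [-0.00622205 -0.01835749 -0.01234736]
```

View pics/c10.png

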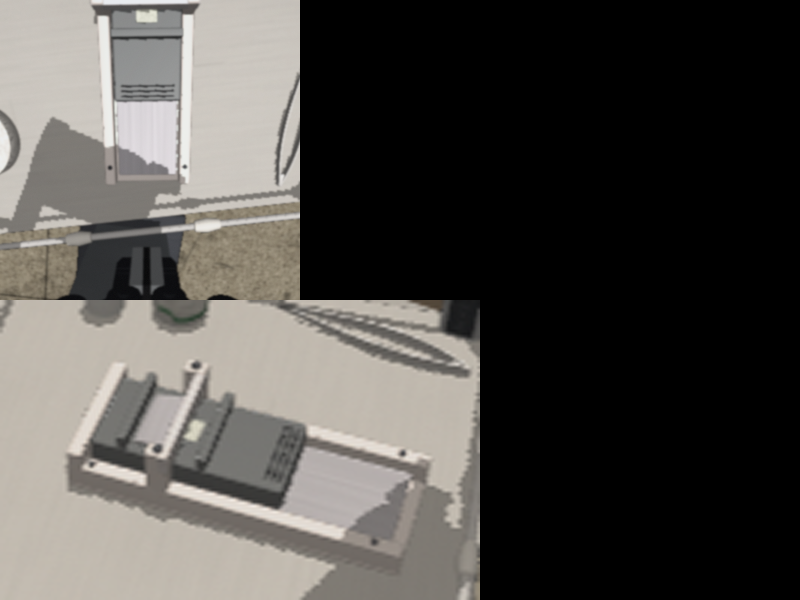

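The cassette is up again with its front ridge behind the leaf. I'll check numerically that it is home, then hand in if so.

```bash
python3 - <<'E'
from h import *
d=pickle.load(open("scene1.pkl","rb"))
g=lambda u,v,z:ray(d,250+u/3,160+(v-300)/3,z)[:2]
o=np.array([552.9,9.3]);a=np.radians(7.5);ax=np.array([np.cos(a),np.sin(a)])
for n,l,r,z,e in(("tail",(278,488),(305,425),34,-36),("thumb top",(205,466),(228,395),44,14),("catch",(124,443),(150,375),44,64),("stop face top",(80,455),(126,366),34,84)):
    print(n,((g(*l,z)+g(*r,z))/2-o)@ax,"exp",e)
E
```

```text
tail -36.49190268297187 exp -36
thumb top 9.333381677712415 exp 14
catch 59.69860810703254 exp 64
stop face top 82.00971335559669 exp 84
```

```bash
python3 - <<'E'
from rig import optics
import cv2,pickle,numpy as np
d=optics.get_image("top");pickle.dump(d,open("top2.pkl","wb"))
s=optics.get_image("scene")
A=cv2.resize(d["img"][160:260,285:365],None,fx=5,fy=5,interpolation=cv2.INTER_CUBIC)
B=cv2.resize(s["img"][175:225,270:335],None,fx=6,fy=6,interpolation=cv2.INTER_CUBIC)
c=np.zeros((500,800,3),np.uint8);c[:,:400]=A;c[:300,400:790]=B
cv2.imwrite("pics/c11.png",c[:,:,::-1])
E
```

```text
(no output)
```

The picture limit is reached, so I'll read the profile along the cassette's front numerically.

```bash
python3 - <<'E'
from h import *
import cv2
d=pickle.load(open("top2.pkl","rb"));d0=pickle.load(open("top.pkl","rb"))
o=np.array([552.9,9.3]);a=np.radians(7.5);ax=np.array([np.cos(a),np.sin(a)]);n=np.array([-ax[1],ax[0]])
X=np.arange(-50,96,2.)
for nm,dd,X in(("now",d,np.arange(-46,96,2.)),("before",d0,np.arange(-114,28,2.))):
    g=cv2.cvtColor(dd["img"],cv2.COLOR_RGB2GRAY).astype(np.float32)
    acc=0
    for y in(-15,-8,8,15):
        p=np.array([proj(dd,[*(o+x*ax+y*n),34]) for x in X],np.float32)
        acc=acc+cv2.remap(g,p[:,0].copy(),p[:,1].copy(),cv2.INTER_LINEAR).ravel()/4
    print(nm,[(int(x),int(v)) for x,v in zip(X,acc)])
E
```

```text
now [(-46, 117), (-44, 117), (-42, 114), (-40, 113), (-38, 112), (-36, 110), (-34, 109), (-32, 108), (-30, 107), (-28, 106), (-26, 106), (-24, 105), (-22, 104), (-20, 103), (-18, 101), (-16, 101), (-14, 100), (-12, 100), (-10, 99), (-8, 98), (-6, 98), (-4, 97), (-2, 96), (0, 95), (2, 93), (4, 93), (6, 91), (8, 91), (10, 90), (12, 89), (14, 88), (16, 86), (18, 84), (20, 82), (22, 80), (24, 78), (26, 76), (28, 73), (30, 78), (32, 103), (34, 139), (36, 152), (38, 149), (40, 151), (42, 172), (44, 188), (46, 193), (48, 193), (50, 193), (52, 192), (54, 188), (56, 178), (58, 150), (60, 111), (62, 104), (64, 130), (66, 140), (68, 137), (70, 137), (72, 141), (74, 142), (76, 141), (78, 140), (80, 136), (82, 150), (84, 197), (86, 230), (88, 237), (90, 234), (92, 222), (94, 206)]
before [(-114, 190), (-112, 213), (-110, 226), (-108, 222), (-106, 190), (-104, 130), (-102, 105), (-100, 105), (-98, 109), (-96, 105), (-94, 103), (-92, 104), (-90, 117), (-88, 135), (-86, 139), (-84, 138), (-82, 137), (-80, 138), (-78, 138), (-76, 138), (-74, 138), (-72, 137), (-70, 137), (-68, 137), (-66, 136), (-64, 137), (-62, 136), (-60, 135), (-58, 121), (-56, 111), (-54, 122), (-52, 132), (-50, 129), (-48, 131), (-46, 139), (-44, 146), (-42, 151), (-40, 153), (-38, 154), (-36, 155), (-34, 152), (-32, 145), (-30, 143), (-28, 149), (-26, 152), (-24, 153), (-22, 151), (-20, 148), (-18, 145), (-16, 139), (-14, 134), (-12, 134), (-10, 132), (-8, 120), (-6, 104), (-4, 114), (-2, 131), (0, 130), (2, 129), (4, 131), (6, 133), (8, 133), (10, 133), (12, 130), (14, 135), (16, 159), (18, 195), (20, 212), (22, 214), (24, 204), (26, 172)]
```

The grey top runs without a gap up to the stop face (edge at about 83 mm). Travel was about 67.5 mm, and the ridge's rear line sits at about 61.5 mm, beyond the leaf tip. Handing in.

```bash
python3 -c "
from rig import order,bot
print(bot.get_state()['t'],order.close_job())"
```

```text
the job is handed in; nothing more can be done
14.6 None
```

The cassette is home in its dock, and I handed the job in at 14.6 s. With the fingers shut, I pressed it down on its bed behind the thumb ridge. I then pushed it about 67.5 mm under the crossbar and leaf spring to the end stop, and lifted off straight up.

**Final state:** At the stop the push force rose to about 33 N with no further movement. The last images show the bed up again and the front ridge standing behind the leaf tip. The cassette's top runs with no visible gap to the stop, and the robot is clear of everything.

**What disagreed:**
- **Fingertip height:** contact came about 31 mm lower on the TCP reading than expected, so I found it by force instead.
- **Scene camera:** it put the two ridges 4–5 mm and the stop face 2 mm short of nominal, while the tail matched. The top camera and the finger travel agreed at about 67 mm.
- **Pressing force:** it briefly reached about 54 N on the bed's solid stop before I eased off. The wrist limit is 120 N.
- **Ridge contact:** the finger's grip on the flat moved the cassette for most or all of the push, so I can't say it ever touched the thumb ridge.
- **Unviewed picture:** I could not view the last picture because of the 12-picture limit, so I checked the gap at the stop from pixel values instead.

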